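# Cap a row of snap-cap tubes with a running fingertip

## Robot

A 6-joint arm with a two-finger parallel gripper is mounted at the origin on a cart in front of the work surface, level with it; the furniture and walls round the work are solid. World frame = base frame: x ahead of the robot, y to its left, z up, the work surface at z = 0. Lengths are in mm, angles in degrees, forces in N, time in s.
With the tool pointing down it reaches from about 350 to 850 mm from the base axis. Payload 8.1 kg.
Tool frame: the origin (TCP) lies midway between the tips of the shut fingers; the grasp point (between the pads) lies 19 mm behind it; z points along the fingers, y is the line along which they close (so a half turn about z gives the same grasp; the last joint's range is limited). The gripper opens to 85 mm and grips with 20 to 120 N. Pads are 22 mm wide; open, the fingers measure 114 mm over their backs; the gripper's body (76 mm by 85 mm) begins 54 mm behind the grasp point. The pads swing forward as they close: fully open they stand 13 mm farther back than shut.
Start: joints at [-78.232, 7.471, 85.268, -0, 87.261, -4.893], TCP at [172.051, -574.807, 231.292] pointing down, gripper open.
Joint ranges: [-169.43, 169.43], [-51.17, 129.36], [1.28, 143.12], [-76.62, 256.62], [0, 156.53], [-152.29, 152.29]. Speed limits (degrees/s): [136.94, 136.94, 159.86, 180, 180, 180].

## Interface

Orientations are given as [roll, pitch, yaw] about the fixed x, y, z axes, in that order (R = Rz(yaw) Ry(pitch) Rx(roll)).
In Python, from bench import r gives the robot as it stands. The module is installed in compiled form; this text tells all that it offers.
- The arm moves only by the tool jog_arm, never from a script. Its argument "rows" is a list of rows, each a list of 2 entries, a list of its own where there are three numbers: the shift along the tool's x, y, z in mm, then the turn, a rotation vector about the tool's x, y, z in rad. A call has 1 to 10 rows; each row is the pose to reach, as a shift and turn from the pose commanded when the call began, along the tool's axes at that moment; what a row does not reach only later rows make up. A row lasts 1/10 s, in which the tool goes at most 50 mm and 8.59 degrees, less where a joint would pass 70% of its speed; a pose out of reach is approached as far as the arm can. A call with a gripper value outside its range is refused whole. "grip" is the finger opening in mm, from 0 to 85.4, set as the call begins (left out, the last holds). The fingers move at their own pace and stop on an object; "force" is the grip in N (left out, the last holds). Time passes only in rows, so rows that repeat a pose let the fingers close. It gives the time, the measured TCP pose, the force, the opening and the grip force at its end, in the units of the state.
- r.sense(): the state, without advancing time (a new reading comes with each control period).
- r.snapshot(name): name is "scene" or "top"; returns (picture, depth): 420x560x3 uint8, blue, green, red; 420x560 float32, mm along the optical axis (not along the pixel's ray), 0 where there is no reading.
- r.camera_params(name): a dict with "fx", "fy", "cx", "cy" (pixels), "pose" (4x4, takes a point from camera to world coordinates). Camera axes: x right, y down, z forward; pixel columns grow to the right and rows downward; lengths in mm; the calibration is good to about 2 mm. A picture is of the moment at which its call begins. camera_params takes no time and is no camera call.
- r.hand_in(): hands the job in; it is judged then, once.
The state is a dict: "time": time; "joint_pos": joint angles; "qd": joint speeds; "joint_efforts": joint torques, N m; "tool_pos": TCP position; "tcp_rot": TCP orientation; "ft_force": force on the tool from outside, world axes, zero at the start; "wrist_torque": the same for the moment, N m; "finger_gap": finger opening in mm; "grip_force": force on a finger pad.
Only numpy, scipy, OpenCV 4.12 (cv2) and the standard library are available. Lean on these libraries where they do the work, as an engineer would, in place of code of your own. Each camera call takes 0.05 s, during which the arm holds its last target. There are 200 camera calls.

## Task

Six filled tubes in the blue block still have their orange caps standing open. Run the fingertips along the row, starting at the end that lies on the hinge side of the caps, so that they fold down over their tubes one after the other along the row, and press them all fully shut. Go gently and do not bend any cap backwards; the block stays where it stands, nothing is picked up, and the things round it are left alone.

Things in the scene. Friction and masses are not known exactly. Their poses are not given: they have to be found in the camera images.
- tube_block: blue block for tubes, black round its foot, 70 mm (x) by 186 mm (y), 46 mm tall, 1.6 kg, loose on rubber feet; origin: centre of its underside, z up. Six 5 ml tubes with open orange caps, fixed in it, stand in a row along y at x = -16 mm, the side toward the robot: these are to be capped. The row at x = +16 mm has two tubes already shut and four empty wells.
- row_start (a point): centre of the top face of the first tube's cap when shut: on the block at x = -16, y = +70, z = 56 mm. The tubes' centres follow every 28 mm on the line from here to row_end. Shut caps are 20 mm wide, 4 mm thick discs with bevelled rims, tops level with this line; tube mouths are at z = 52 mm on the block
- row_end (a point): the same point of the sixth (last) tube: on the block at x = -16, y = -70, z = 56 mm. Each cap's hinge lies across the row, 11.5 mm from its tube's centre on the row_start side and 3 mm below the shut cap's top: a push from row_start toward row_end folds a cap down over its tube, a push the other way bends its hinge back
- cap_1 (a joint): angle (rad) of the cap of the first tube from row_start: 0 shut, 1.57 upright, more leans back off its tube (stop at 2.7); starts at 1.2 to 1.85. 25 mm from hinge to lip tip. The hinge is stiff (0.006 N m, a light push): the cap stays at any angle it is left, neither falls nor springs, and meets a firm stop when shut.
- cap_2 (a joint): angle (rad) of the cap of the second tube from row_start: 0 shut, 1.57 upright, more leans back off its tube (stop at 2.7); starts at 1.2 to 1.85. Built like cap_1.
- cap_3 (a joint): angle (rad) of the cap of the third tube from row_start: 0 shut, 1.57 upright, more leans back off its tube (stop at 2.7); starts at 1.2 to 1.85. Built like cap_1.
- cap_4 (a joint): angle (rad) of the cap of the fourth tube from row_start: 0 shut, 1.57 upright, more leans back off its tube (stop at 2.7); starts at 1.2 to 1.85. Built like cap_1.
- cap_5 (a joint): angle (rad) of the cap of the fifth tube from row_start: 0 shut, 1.57 upright, more leans back off its tube (stop at 2.7); starts at 1.2 to 1.85. Built like cap_1.
- cap_6 (a joint): angle (rad) of the cap of the sixth tube from row_start: 0 shut, 1.57 upright, more leans back off its tube (stop at 2.7); starts at 1.2 to 1.85. Built like cap_1.
- vial_blue: 20 mm wide and 48 mm tall sample vial with a blue screw cap, standing loose behind the block; origin at the centre of its underside; to be left alone
- vial_red: 20 mm wide and 48 mm tall sample vial with a red screw cap, standing loose behind the block; origin at the centre of its underside; to be left alone
- dropper: amber glass dropper bottle with a black cap, 30 mm wide and 75 mm tall, standing loose behind the block; origin at the centre of its underside; to be left alone
- marker: red felt marker, 13x138x13 mm, lying along the block on the side of the capped row; origin at the centre of its underside; to be left alone
- pipette: grey and white micropipette, 29x251x29 mm, lying on its side, left of the block; origin at the centre of its underside; to be left alone

How it is judged:
By the outcome, as a careful person would: the job done as asked, in the order asked, and still so for the second after the job is handed in, with the robot touching nothing.
It also fails if it takes over 58 s, if anything falls off the work surface, if the arm or the gripper's body presses on something with over 40 N, if the wrist force passes 120 N, or if a joint passes its speed limit or range.

## Working session

There is one attempt and no reset: what is moved stays moved. The work goes in short steps, Python scripts to look and compute and a tool call to move; the robot and the scene stay as the last step left them, time stands still between calls to the robot, and variables do not carry over. Pictures are saved under pics/ and viewed, at most 10 in all, crops included, and the job is handed in when it is done.

Besides the shell and the picture viewer there is one more tool, called after "Call:" as name([rows], argument=value, ...), one row to a line, values as JSON. jog_arm: Moves the arm, as the interface text tells. Its arguments: {"type":"object","properties":{"rows":{"type":"array"},"grip":{"type":"number"},"force":{"type":"number"}},"required":["rows"]}

```bash
mkdir -p pics
python3 - <<'E'
from bench import r
import cv2,numpy as np
for n in("scene","top"):
    p,d=r.snapshot(n); cv2.imwrite(f"pics/{n}0.png",p); np.save(f"{n}0.npy",d)
    c=r.camera_params(n); print(n,c)
s=r.sense(); print(s)
E
```

```text
scene {'fx': 396.54874545198464, 'fy': 396.54874545198464, 'cx': 272.4500868575729, 'cy': 209.39616409914157, 'pose': array([[-5.11778790e-01, -6.50536829e-01,  5.61145529e-01,
         1.00088512e+02],
       [-8.59101145e-01,  3.83518662e-01, -3.38908038e-01,
         4.74312053e+02],
       [ 5.26237754e-03, -6.55526712e-01, -7.55153652e-01,
         7.24213005e+02],
       [ 0.00000000e+00,  0.00000000e+00,  0.00000000e+00,
         1.00000000e+00]])}
top {'fx': 505.6588490369691, 'fy': 505.6588490369691, 'cx': 283.86123811348614, 'cy': 221.7993915524025, 'pose': array([[ 1.11922068e-02, -9.95453210e-01,  9.45919722e-02,
         4.68736653e+02],
       [-9.99585715e-01, -8.62952168e-03,  2.74577743e-02,
         1.59973249e+02],
       [-2.65166461e-02, -9.48600973e-02, -9.95137392e-01,
         1.04351690e+03],
       [ 0.00000000e+00,  0.00000000e+00,  0.00000000e+00,
         1.00000000e+00]])}
{'time': 0.1, 'joint_pos': array([-7.82307601e+01,  7.51209477e+00,  8.53223885e+01, -2.01947772e-03,
        8.72619032e+01, -4.89278990e+00]), 'qd': array([ 0.01798136, -0.1469421 , -0.20074113, -0.00689672, -0.02596243,
       -0.0166012 ]), 'joint_efforts': array([ 3.74664469e-04, -5.70951426e+01, -5.01941156e+01, -2.83935005e-04,
        8.20744608e-03, -1.73112579e-05]), 'tool_pos': array([ 171.94621105, -574.3194914 ,  230.34187883]), 'tcp_rot': array([-1.79903793e+02, -6.21128838e-03,  1.66621227e+01]), 'ft_force': array([-0.26203096, -0.59657579,  0.61804481]), 'wrist_torque': array([-0.01835315,  0.00667099, -0.04415077]), 'grip_force': 0.0, 'finger_gap': 85.50900086587497}
```

View pics/scene0.png

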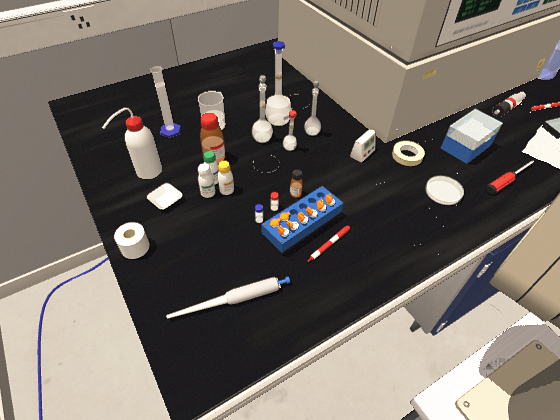

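View pics/top0.png

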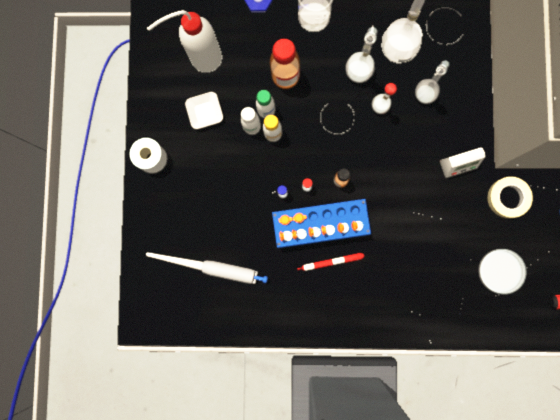

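The scene view shows the block near (302,218) px and the pipette, marker and vials around it. The top view shows it near (322,223) px, with the open row on the robot side (row y≈232 px) and its start (+y) at the left.

```bash
cat > h.py <<'E'
import cv2,numpy as np
def rays(c,uv):
    uv=np.asarray(uv,float); v=np.c_[(uv[:,0]-c["cx"])/c["fx"],(uv[:,1]-c["cy"])/c["fy"],np.ones(len(uv))]
    return v@c["pose"][:3,:3].T, c["pose"][:3,3]
def onplane(c,uv,z):
    v,o=rays(c,uv); return o+v*((z-o[2])/v[:,2])[:,None]
def deproj(c,mask,d):
    ys,xs=np.nonzero(mask&(d>0)); v,o=rays(c,np.c_[xs,ys]); return o+v*d[ys,xs][:,None]
E
python3 - <<'E'
from h import *; from bench import r
win={"scene":(250,355,180,255),"top":(265,380,195,255)}
for n in win:
    p=cv2.imread(f"pics/{n}0.png"); d=np.load(f"{n}0.npy"); c=r.camera_params(n)
    x0,x1,y0,y1=win[n]; w=np.zeros(d.shape,bool); w[y0:y1,x0:x1]=1
    h=cv2.cvtColor(p,cv2.COLOR_BGR2HSV)
    b=w&(h[...,0]>100)&(h[...,0]<125)&(h[...,1]>120)&(h[...,2]>60)
    P=deproj(c,b,d); T=P[abs(P[:,2]-46)<6]; print(n,len(P),len(T),np.median(T[:,2]))
    rc=cv2.minAreaRect(T[:,:2].astype(np.float32)); print(rc); 
    o=w&(h[...,0]>4)&(h[...,0]<20)&(h[...,1]>150)&(h[...,2]>130)
    Q=deproj(c,o,d); bp=cv2.boxPoints(rc)
    e=bp-np.roll(bp,1,0); L=e[np.argmax(np.linalg.norm(e,axis=1))]; L=L/np.linalg.norm(L); L*=np.sign(L[1]); X=np.array([L[1],-L[0]])
    print("yaw",np.degrees(np.arctan2(-L[0],L[1])), "corners",bp.round(1).tolist())
    q=Q[:,:2]-np.array(rc[0]); loc=np.c_[q@X,q@L,Q[:,2]]
    lo=loc[loc[:,0]<2]
    for i in range(6):
        y=70-28*i; s=lo[(abs(lo[:,1]-y-10)<14)]; 
        if len(s): print(i+1,len(s),s.min(0).round(),s.max(0).round(),np.median(s,0).round())
    big=[]
    for z in (cv2.resize(p[y0-15:y1+15,x0-15:x1+15],None,fx=5.5,fy=5.5,interpolation=cv2.INTER_CUBIC),): cv2.imwrite(f"pics/{n}crop.png",z); print(z.shape)
E
```

```text
scene 1948 1255 45.33160399261601
((584.9530029296875, 119.92178344726562), (121.79094696044922, 187.06011962890625), 8.932475090026855)
yaw 8.932486 corners [[510.29998779296875, 202.89999389648438], [539.2999877929688, 18.100000381469727], [659.5999755859375, 37.0], [630.5999755859375, 221.8000030517578]]
1 54 [-49.  67.  44.] [ 1. 85. 78.] [-40.  81.  65.]
2 53 [-49.  38.  42.] [-2. 66. 76.] [-37.  55.  64.]
3 49 [-50.  18.  51.] [-9. 37. 81.] [-42.  26.  67.]
4 33 [-49.  -5.  52.] [-32.   4.  77.] [-43.   1.  68.]
5 46 [-49. -41.  53.] [-33. -29.  78.] [-42. -33.  66.]
6 46 [-50. -67.  53.] [-35. -56.  79.] [-43. -60.  67.]
(578, 742, 3)
top 2505 2013 45.81480544203225
((563.2916870117188, 114.95227813720703), (70.44277954101562, 186.23316955566406), 8.76198959350586)
yaw 8.761977 corners [[514.2999877929688, 201.60000610351562], [542.7000122070312, 17.600000381469727], [612.2999877929688, 28.299999237060547], [583.9000244140625, 212.3000030517578]]
1 17 [-23.  77.  46.] [-11.  82.  78.] [-20.  80.  70.]
2 15 [-23.  52.  45.] [-11.  59.  79.] [-21.  56.  70.]
3 18 [-24.  21.  64.] [-11.  26.  81.] [-19.  24.  73.]
4 11 [-23.  -5.  50.] [-12.   1.  76.] [-20.  -2.  70.]
5 25 [-24. -40.  63.] [-11. -30.  77.] [-19. -34.  68.]
6 29 [-24. -65.  64.] [-11. -58.  81.] [-18. -60.  72.]
(495, 798, 3)
```

View pics/scenecrop.png

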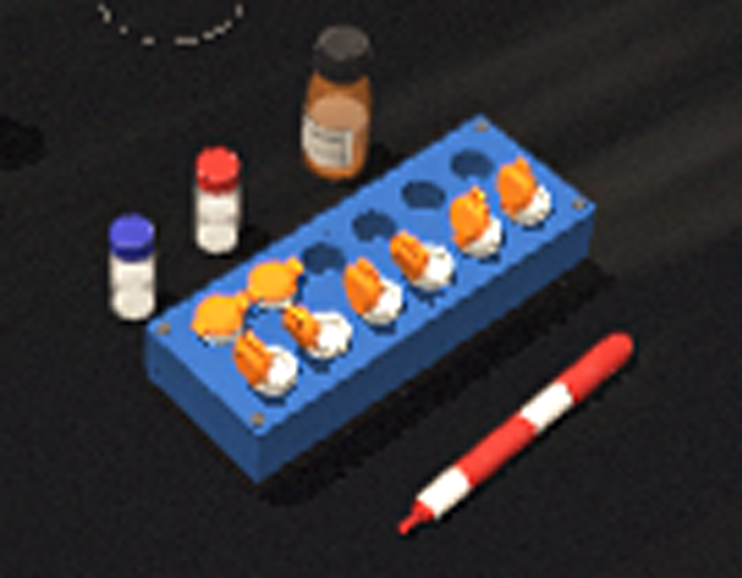

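View pics/topcrop.png

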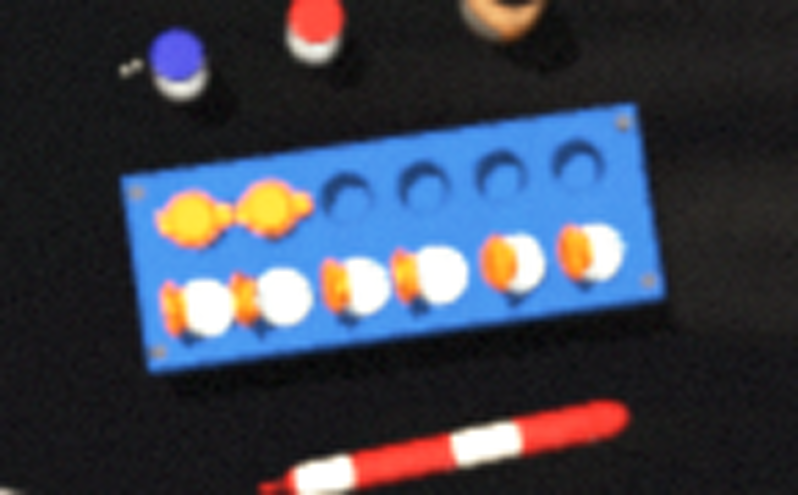

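The block measures 70.4 x 186.2 mm in the top view, which matches the given size. Its centre is (563.3, 115.0) and its yaw 8.8°. I'll close the fingers and move to a point above and behind cap 1.

Call:
jog_arm([
  [[8, -9.5, 0], [0, 0, 0]],
  [[24, -28, 0], [0, 0, 0]],
  [[48, -56, 0], [0, 0, 0]],
  [[72, -84, 0], [0, 0, 0]],
  [[96, -112, 0], [0, 0, 0]],
  [[120, -140, 0], [0, 0, 0]],
  [[144, -168, 0], [0, 0, 0]],
  [[168, -196, 0], [0, 0, 0]],
  [[192, -224, 0], [0, 0, 0]],
], grip=0, force=40)

```text
time: 1.0
tool_pos: [292.0, -303.0, 231.0]
tcp_rot: [-180.0, -0.0, 16.7]
ft_force: [1.2, -0.1, 0.3]
finger_gap: 0.0
grip_force: 0.0
```

Call:
jog_arm([
  [[24, -28, 0], [0, 0, 0]],
  [[48, -56, 0], [0, 0, 0.02]],
  [[72, -84, 0], [0, 0, 0.04]],
  [[96, -112, 0], [0, 0, 0.06]],
  [[120, -140, 0], [0, 0, 0.08]],
  [[144, -168, 0], [0, 0, 0.1]],
  [[168, -196, 0], [0, 0, 0.12]],
  [[192, -224, 0], [0, 0, 0.138]],
])

```text
time: 1.8
tool_pos: [411.3, -33.4, 231.1]
tcp_rot: [-180.0, -0.0, 8.7]
ft_force: [0.5, -0.6, -0.1]
finger_gap: 0.1
grip_force: 0.0
```

Call:
jog_arm([
  [[20, -31, 0], [0, 0, 0]],
  [[39, -62, 0], [0, 0, 0]],
  [[59, -93, 0], [0, 0, 0]],
  [[78, -123, 0], [0, 0, 0]],
  [[98, -154, 0], [0, 0, 0]],
  [[117, -185, 0], [0, 0, 0]],
  [[137, -216, 0], [0, 0, 0]],
  [[150, -237, 10], [0, 0, 0]],
  [[156, -246, 40], [0, 0, 0]],
  [[156, -246, 70], [0, 0, 0]],
])

```text
time: 2.8
tool_pos: [528.2, 233.6, 161.0]
tcp_rot: [-180.0, -0.1, 8.9]
ft_force: [0.6, -0.1, -0.0]
finger_gap: -0.3
grip_force: 0.0
```

Call:
jog_arm([
  [[0, 0, 30], [0, 0, 0]],
  [[0, 0, 60], [0, 0, 0]],
  [[0, 0, 80], [0, 0, 0]],
  [[0, 0, 90], [0, 0, 0]],
  [[0, 0, 90], [0, 0, 0]],
  [[0, 0, 90], [0, 0, 0]],
])

```text
time: 3.4
tool_pos: [528.6, 231.7, 72.3]
tcp_rot: [-180.0, -0.1, 8.8]
ft_force: [-0.2, -0.6, 0.8]
finger_gap: 0.3
grip_force: 0.0
```

Run:
```python
from h import *; from bench import r
s=r.sense(); print(s["tool_pos"],s["tcp_rot"],s["ft_force"])
a=np.radians(8.8); X=np.array([np.cos(a),np.sin(a)]); L=np.array([-X[1],X[0]])
q=s["tool_pos"][:2]-[563.3,115]; print("local",q@X,q@L)
p,_=r.snapshot("scene"); z=cv2.resize(p[150:270,230:390],None,fx=5,fy=5,interpolation=cv2.INTER_CUBIC); cv2.imwrite("pics/s1.png",z)
```

```text
[528.5597881  231.68536259  72.34860607] [-1.79985265e+02 -6.24538316e-02  8.76031074e+00] [-0.19129163 -0.55067844  0.79712627]
local -16.48005559794161 120.62654738125205
```

View pics/s1.png

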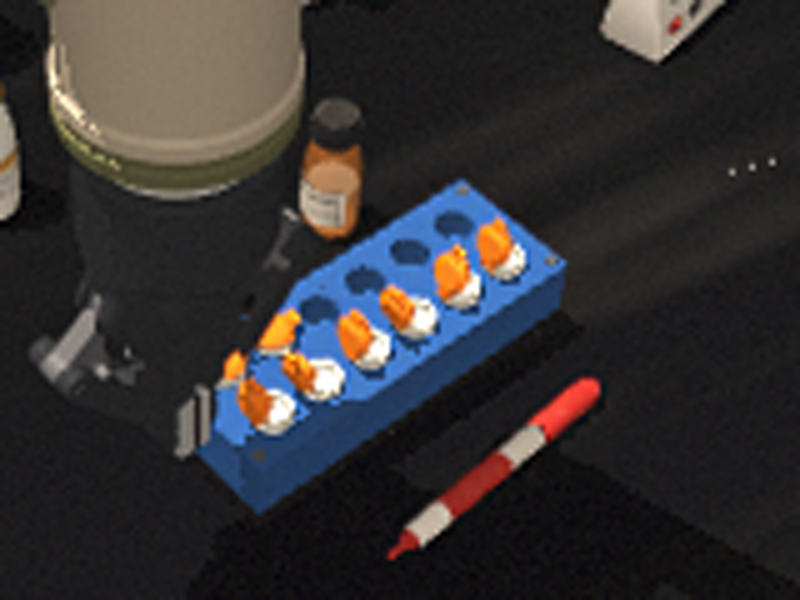

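The shut fingertips stand off the block end near (195,420) px, in line with the row, and all the caps are still open. I'll lower to z≈57.5 and start the sweep.

Call:
jog_arm([
  [[0.5, 0, 5], [0, 0, 0]],
  [[0.5, 0, 10], [0, 0, 0]],
  [[0.5, 0, 14], [0, 0, 0]],
  [[0.5, 4, 14], [0, 0, 0]],
  [[0.5, 8, 14], [0, 0, 0]],
  [[0.5, 12, 14], [0, 0, 0]],
  [[0.5, 16, 14], [0, 0, 0]],
  [[0.5, 20, 14], [0, 0, 0]],
  [[0.5, 24, 14], [0, 0, 0]],
])

```text
time: 4.35
tool_pos: [532.6, 207.4, 57.5]
tcp_rot: [-180.0, -0.0, 8.7]
ft_force: [0.4, 0.6, 0.4]
finger_gap: -0.2
grip_force: 0.3
```

Call:
jog_arm([
  [[0, 4, 0], [0, 0, 0]],
  [[0, 8, 0], [0, 0, 0]],
  [[0, 12, 0], [0, 0, 0]],
  [[0, 16, 0], [0, 0, 0]],
  [[0, 20, 0], [0, 0, 0]],
  [[0, 24, 0], [0, 0, 0]],
  [[0, 24, 0], [0, 0, 0]],
])

```text
time: 5.05
tool_pos: [536.1, 183.1, 57.2]
tcp_rot: [180.0, 0.0, 8.7]
ft_force: [-0.8, 0.2, 0.4]
finger_gap: -0.0
grip_force: 0.2
```

```bash
cat > look.py <<'E'
from h import *; from bench import r; import sys
s=r.sense(); print(s["tool_pos"],s["ft_force"],s["time"])
a=np.radians(8.8); X=np.array([np.cos(a),np.sin(a)]); L=np.array([-X[1],X[0]])
q=s["tool_pos"][:2]-[563.3,115]; print("local",q@X,q@L)
p,_=r.snapshot("scene"); z=cv2.resize(p[150:270,230:390],None,fx=5,fy=5,interpolation=cv2.INTER_CUBIC); cv2.imwrite(sys.argv[1],z)
E
python3 look.py pics/s2.png
```

```text
[536.07008518 183.12234948  57.15196235] [-0.75470227  0.18056714  0.36327166] 5.05
local -16.487620050250243 71.48623045382023
```

View pics/s2.png

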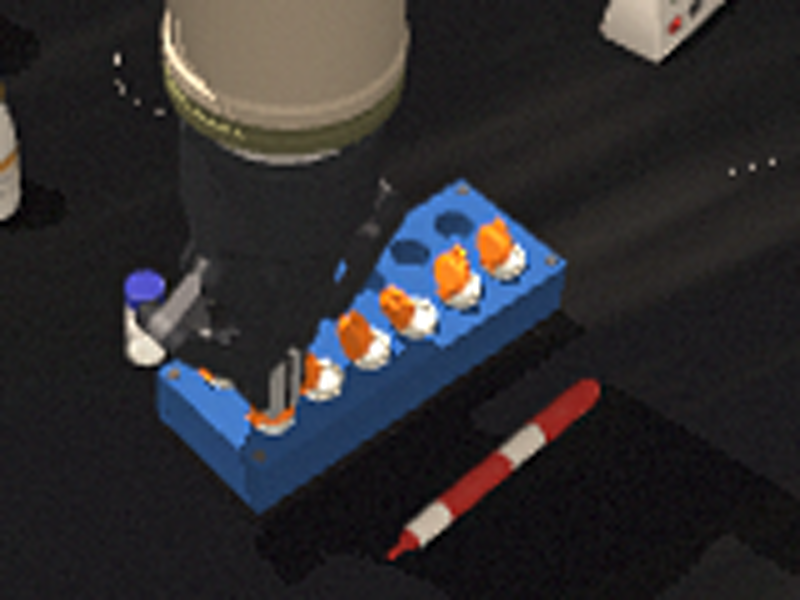

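Cap 1 lies folded under the fingertips at (272,415) px, and cap 2 stands upright just ahead at (320,375) px. I'll press cap 1 shut here.

Call:
jog_arm([
  [[0, 0, 0.5], [0, 0, 0]],
  [[0, 0, 1], [0, 0, 0]],
  [[0, 0, 1.5], [0, 0, 0]],
  [[0, 0, 2], [0, 0, 0]],
  [[0, 0, 2], [0, 0, 0]],
])

```text
time: 5.6
tool_pos: [536.0, 184.0, 56.0]
tcp_rot: [180.0, 0.0, 8.8]
ft_force: [-3.7, -1.5, 8.1]
finger_gap: 0.2
grip_force: 3.8
```

Call:
jog_arm([
  [[0, 0, 0.5], [0, 0, 0]],
  [[0, 0, 1], [0, 0, 0]],
  [[0, 0, 1], [0, 0, 0]],
])

```text
time: 5.9
tool_pos: [536.1, 184.1, 55.9]
tcp_rot: [180.0, -0.0, 8.8]
ft_force: [-7.7, -2.6, 15.3]
finger_gap: -0.1
grip_force: 7.6
```

Call:
jog_arm([
  [[0, 0, -1.2], [0, 0, 0]],
  [[0, 0, -2.4], [0, 0, 0]],
  [[0, 4, -2.4], [0, 0, 0]],
  [[0, 8, -2.4], [0, 0, 0]],
  [[0, 12, -2.4], [0, 0, 0]],
  [[0, 16, -2.4], [0, 0, 0]],
  [[0, 20, -2.4], [0, 0, 0]],
  [[0, 24, -2.4], [0, 0, 0]],
  [[0, 28, -2.4], [0, 0, 0]],
])

```text
time: 6.8
tool_pos: [540.4, 155.8, 56.7]
tcp_rot: [180.0, -0.0, 8.7]
ft_force: [-0.3, 0.0, 0.2]
finger_gap: -0.1
grip_force: 0.1
```

Call:
jog_arm([
  [[0, 0, 0.6], [0, 0, 0]],
  [[0, 0, 1.2], [0, 0, 0]],
  [[0, 0, 1.8], [0, 0, 0]],
  [[0, 0, 2.4], [0, 0, 0]],
  [[0, 0, 2.4], [0, 0, 0]],
])

```text
time: 7.3
tool_pos: [540.6, 155.8, 55.9]
tcp_rot: [179.9, -0.0, 8.8]
ft_force: [-7.1, -5.3, 14.6]
finger_gap: -0.1
grip_force: 7.4
```

Call:
jog_arm([
  [[0, 0, -1.2], [0, 0, 0]],
  [[0, 0, -2.4], [0, 0, 0]],
  [[0, 4, -2.4], [0, 0, 0]],
  [[0, 8, -2.4], [0, 0, 0]],
  [[0, 12, -2.4], [0, 0, 0]],
  [[0, 16, -2.4], [0, 0, 0]],
  [[0, 20, -2.4], [0, 0, 0]],
  [[0, 24, -2.4], [0, 0, 0]],
  [[0, 28, -2.4], [0, 0, 0]],
])

```text
time: 8.2
tool_pos: [544.7, 128.1, 56.7]
tcp_rot: [180.0, 0.0, 8.7]
ft_force: [-0.8, -0.2, 0.3]
finger_gap: -0.4
grip_force: 0.1
```

Call:
jog_arm([
  [[0, 0, 0.6], [0, 0, 0]],
  [[0, 0, 1.2], [0, 0, 0]],
  [[0, 0, 1.8], [0, 0, 0]],
  [[0, 0, 2.2], [0, 0, 0]],
  [[0, 0, 2.2], [0, 0, 0]],
])

```text
time: 8.7
tool_pos: [544.9, 128.0, 55.9]
tcp_rot: [179.9, -0.0, 8.8]
ft_force: [-7.3, -5.1, 13.6]
finger_gap: -0.1
grip_force: 6.5
```

Call:
jog_arm([
  [[0, 0, -1.2], [0, 0, 0]],
  [[0, 0, -2.2], [0, 0, 0]],
  [[0, 4, -2.2], [0, 0, 0]],
  [[0, 8, -2.2], [0, 0, 0]],
  [[0, 12, -2.2], [0, 0, 0]],
  [[0, 16, -2.2], [0, 0, 0]],
  [[0, 20, -2.2], [0, 0, 0]],
  [[0, 24, -2.2], [0, 0, 0]],
  [[0, 28, -2.2], [0, 0, 0]],
])

```text
time: 9.6
tool_pos: [548.9, 100.5, 56.7]
tcp_rot: [180.0, -0.0, 8.7]
ft_force: [0.7, 0.4, -0.5]
finger_gap: -0.3
grip_force: 0.1
```

Call:
jog_arm([
  [[0, 0, 0.6], [0, 0, 0]],
  [[0, 0, 1.2], [0, 0, 0]],
  [[0, 0, 1.8], [0, 0, 0]],
  [[0, 0, 2.2], [0, 0, 0]],
  [[0, 0, 2.2], [0, 0, 0]],
])

```text
time: 10.1
tool_pos: [549.1, 100.4, 55.9]
tcp_rot: [179.9, -0.0, 8.8]
ft_force: [-6.3, -4.1, 12.6]
finger_gap: -0.2
grip_force: 6.5
```

```bash
python3 look.py pics/s3.png
```

```text
[549.13124499 100.40033467  55.92537537] [-6.27617979 -4.12463431 12.61757562] 10.1
local -16.23550784584123 -12.26018480852941
```

View pics/s3.png

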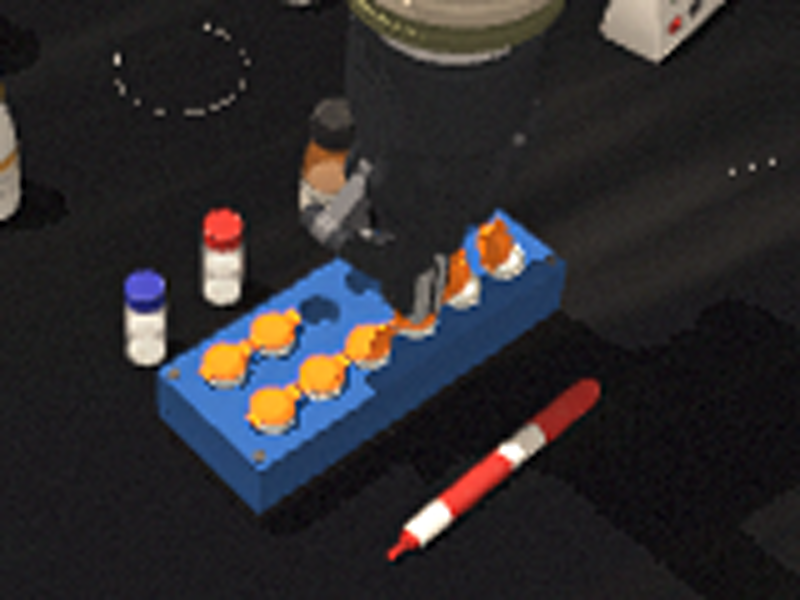

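Caps 1–3 are shut at (275,408), (323,375) and (370,345) px. Cap 4 is under the fingers at (415,320) px, and caps 5 and 6 are still upright. The block hasn't moved, so I'll carry on.

Call:
jog_arm([
  [[0, 0, -1.2], [0, 0, 0]],
  [[0, 0, -2.2], [0, 0, 0]],
  [[0, 4, -2.2], [0, 0, 0]],
  [[0, 8, -2.2], [0, 0, 0]],
  [[0, 12, -2.2], [0, 0, 0]],
  [[0, 16, -2.2], [0, 0, 0]],
  [[0, 20, -2.2], [0, 0, 0]],
  [[0, 24, -2.2], [0, 0, 0]],
  [[0, 28, -2.2], [0, 0, 0]],
])

```text
time: 11.05
tool_pos: [553.2, 72.8, 56.8]
tcp_rot: [180.0, -0.0, 8.7]
ft_force: [-0.2, -0.0, 0.7]
finger_gap: 0.1
grip_force: 0.1
```

Call:
jog_arm([
  [[0, 0, 0.6], [0, 0, 0]],
  [[0, 0, 1.2], [0, 0, 0]],
  [[0, 0, 1.8], [0, 0, 0]],
  [[0, 0, 2.2], [0, 0, 0]],
  [[0, 0, 2.2], [0, 0, 0]],
])

```text
time: 11.55
tool_pos: [553.4, 72.7, 55.9]
tcp_rot: [179.9, -0.0, 8.8]
ft_force: [-5.7, -3.8, 12.1]
finger_gap: -0.2
grip_force: 6.3
```

Call:
jog_arm([
  [[0, 0, -1.2], [0, 0, 0]],
  [[0, 0, -2.2], [0, 0, 0]],
  [[0, 4, -2.2], [0, 0, 0]],
  [[0, 8, -2.2], [0, 0, 0]],
  [[0, 12, -2.2], [0, 0, 0]],
  [[0, 16, -2.2], [0, 0, 0]],
  [[0, 20, -2.2], [0, 0, 0]],
  [[0, 24, -2.2], [0, 0, 0]],
  [[0, 28, -2.2], [0, 0, 0]],
])

```text
time: 12.45
tool_pos: [557.5, 45.1, 56.7]
tcp_rot: [180.0, -0.0, 8.7]
ft_force: [0.5, -0.0, -0.8]
finger_gap: -0.1
grip_force: 0.1
```

Call:
jog_arm([
  [[0, 0, 0.6], [0, 0, 0]],
  [[0, 0, 1.2], [0, 0, 0]],
  [[0, 0, 1.8], [0, 0, 0]],
  [[0, 0, 2.2], [0, 0, 0]],
  [[0, 0, 2.2], [0, 0, 0]],
])

```text
time: 12.95
tool_pos: [557.6, 45.1, 55.9]
tcp_rot: [179.9, -0.0, 8.8]
ft_force: [-6.6, -2.7, 11.8]
finger_gap: -0.2
grip_force: 6.2
```

Call:
jog_arm([
  [[0, 0, -2], [0, 0, 0]],
  [[0, 0, -8], [0, 0, 0]],
  [[0, 0, -25], [0, 0, 0]],
  [[0, 0, -50], [0, 0, 0]],
  [[0, 0, -80], [0, 0, 0]],
  [[0, 30, -100], [0, 0, 0]],
  [[0, 60, -120], [0, 0, 0]],
  [[0, 90, -120], [0, 0, 0]],
  [[0, 120, -120], [0, 0, 0]],
  [[0, 120, -120], [0, 0, 0]],
])

```text
time: 13.95
tool_pos: [575.9, -76.2, 174.9]
tcp_rot: [179.9, -0.0, 8.6]
ft_force: [0.2, -0.2, -0.5]
finger_gap: 0.0
grip_force: 0.0
```

```bash
python3 look.py pics/s4.png
python3 - <<'E'
from h import *; from bench import r
p,d=r.snapshot("scene"); c=r.camera_params("scene"); h=cv2.cvtColor(p,cv2.COLOR_BGR2HSV)
w=np.zeros(d.shape,bool); w[180:255,250:355]=1
o=w&(h[...,0]>4)&(h[...,0]<24)&(h[...,1]>150)&(h[...,2]>100)
Q=deproj(c,o,d); a=np.radians(8.8); X=np.array([np.cos(a),np.sin(a)]); L=np.array([-X[1],X[0]])
q=Q[:,:2]-[563.3,115]; l=np.c_[q@X,q@L,Q[:,2]]; l=l[l[:,0]<0]
for i in range(6):
    s=l[abs(l[:,1]-70+28*i)<13]; print(i+1,len(s),np.median(s,0).round(1),s[:,2].max().round(1))
E
```

```text
[575.93730524 -76.21591056 174.90544604] [ 0.19769743 -0.21445536 -0.47398556] 13.95
local -16.764782288487844 -190.89831850441814
1 54 [-20.   71.8  54.5] 56.7
2 53 [-18.9  44.   54.6] 57.6
3 53 [-19.6  17.5  54.9] 57.5
4 51 [-19.7 -12.1  54.7] 57.0
5 52 [-19.6 -39.5  54.6] 57.6
6 46 [-20.  -66.8  54.8] 56.8
```

View pics/s4.png

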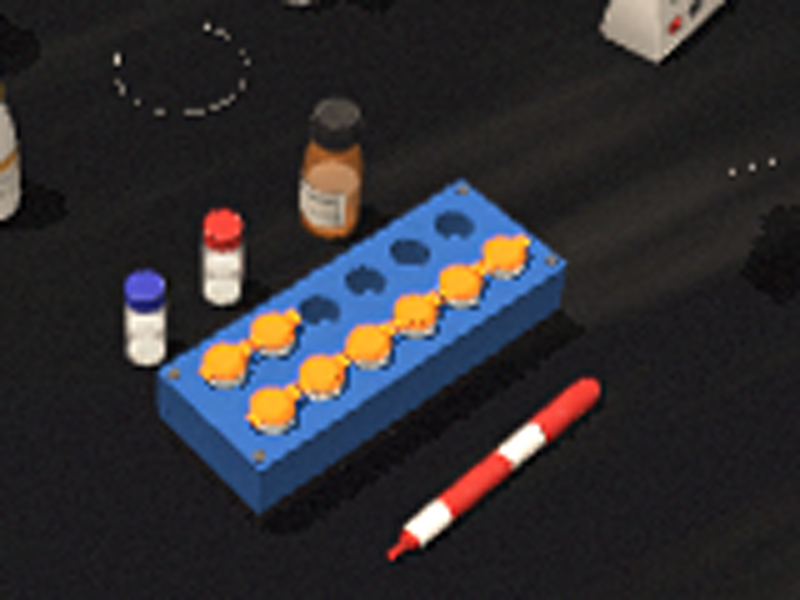

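All six caps lie flat, from (275,408) to (505,255) px, and look like the two that were already shut. Nothing else has moved and the arm is clear, so I'll hand it in.

```bash
python3 -c "
from bench import r
print(r.hand_in())"
```

```text
the job is handed in; nothing more can be done
None
```

All six caps were folded down in order from row_start and pressed shut at 12–15 N each, with the block and everything round it left in place; the job was handed in at about 14 s of the 58 s, and no verdict came back.

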